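# Close the sample keg with its lock collar

### The job

Close the coffee sample keg: with the collar still open, set the eared lid gently on the keg's mouth so that both brass ears lie flat in their seats between the brass blocks, and let go of it. Then turn the steel lock collar clockwise by its blue handle until its yellow pointer stands at the red locked mark, not past it, and leave it there. Leave the jar, hammer, brush and spare head where they are.

Things in the scene. Friction and masses are not known exactly. Their poses are not given: they have to be found in the camera images.
- keg_seat (a point): Sample keg: pale wooden keg, 178 mm across, fixed with its 200 x 200 mm plywood stand. This point is on its upright axis (z up), on the flat dark steel ledge the lid sits on: 145 mm above the table, 188 mm across, open mouth 72 mm. The seats for the lid's two ears lie on the ledge along this point's +x and -x.
- ear_seat (a point): One of the two ear seats: centre of a 38 mm wide space on the ledge between two brass blocks (12 x 8 mm, 6 mm tall), 57 mm from the keg's axis on its +x side. The other is straight opposite, at -x.
- locked_mark (a point): The red locked mark: a painted line 13 x 5 mm on the ledge just outside the collar, 86.5 mm from the keg's axis, on the side away from the robot, 51.6 degrees clockwise (seen from above) of the keg_seat +x axis.
- pointer (a point): The collar's yellow pointer nib, 78 mm from the keg's axis, on the side opposite the handle; it turns with the collar and stands in line with the red mark when locked.
- handle (a point): Point in the collar's blue upright handle post, 90 mm from the keg's axis, 40 mm above the ledge; moves with the collar. Post 14 mm wide along the circle, 16 mm radially, top 16 mm above this point; foot on a 24 mm wide steel tab 22 mm below it. At collar joint 0 it lies 200 degrees counter-clockwise (from above) of the keg_seat +x axis, on the robot's side.
- collar (a joint): Angle (rad) of the captive steel lock collar about the keg's axis; grows clockwise seen from above, travel 0 to 1.6, locked mark at 1.25, starts open at 0 to 0.45. Friction 0.22 N m (2.5 N at the handle): stays where left, no click or stop at the mark. Ring 132 mm inside, 156 mm outside, top 18 mm above the ledge.
- lug (a point): Centre of one of the collar's two opposite inward lugs: 26 mm wide, reaching in to 50 mm from the axis, 13 to 18 mm above the ledge. Locked, they stand over the lid's ears (3 mm gap); open, they are 46 to 72 degrees counter-clockwise of the seats, so the ears pass down between them.
- lid_grip (a point): Loose lid, 180 g: pale disc, 92 mm across, 10 mm thick, with a brass bar along x ending in two ears 60 mm from the centre (26 mm wide, 10 mm thick; either way round fits). On it along x a brown batten 64 mm long, 14 mm wide, 34 mm tall: grip it. This point is the batten's centre, 27 mm above the underside. It starts flat on the table; seated, this point is 27 mm above the ledge.
- spare_center (a point): Spare barrel head: plain dark wooden disc without ears, 120 mm in diameter, 14 mm thick; not to be used. Centre. Lies near the lid.
- jar_mid (a point): Jar with paper label, 70 mm in diameter, 100 mm tall, standing beyond the keg; centre. Leave alone.
- mallet_mid (a point): Hammer lying on the table left of the keg; middle of its length. Leave alone.
- brush_mid (a point): Brush lying on the table near the robot on its left; middle of its length. Leave alone.
Things that resemble listed ones, but are neither listed nor needed, are in the scene too. Leave any pink, purple or turquoise look-alike of the part that bears lid_grip alone.

How it is judged:
On the way:
1. the lid is seated, ears in their seats, and let go, with the collar still open (horizontal distance between lid_grip and keg_seat below 0.008 m and z of lid_grip in the frame of keg_seat between 0.022 and 0.03 m and angle between lid_grip's own z axis and vertical below 0.06 rad and angle between the x axis of lid_grip and the x axis of keg_seat, either way round below 0.17 rad and value of joint collar below 0.7 rad and contact force between the fingers and lid below 0.1 N and linear speed of lid below 0.03 m/s), for 0.2 s.
At the end, for the whole second after the job is handed in: The lid rests in its seats (centre within 8 mm of the keg's axis, at seated height from 5 mm below to 3 mm above, level within 0.06 rad, ears within 0.17 rad of the seats' line), the collar stands still at the locked mark (1.25 rad, within 0.08), and everything is let go (horizontal distance between lid_grip and keg_seat below 0.008 m and z of lid_grip in the frame of keg_seat between 0.022 and 0.03 m and angle between lid_grip's own z axis and vertical below 0.06 rad and angle between the x axis of lid_grip and the x axis of keg_seat, either way round below 0.17 rad and value of joint collar between 1.17 and 1.33 rad and not (velocity of joint collar above 0.03 rad/s) and not (velocity of joint collar below -0.03 rad/s) and linear speed of lid below 0.02 m/s); the robot touches nothing.
It fails at once if the jar, hammer, brush or spare head is pushed more than 30 mm (distance of any of spare_center, jar_mid, mallet_mid, brush_mid from where it was at the start of the episode above 0.03 m).
It fails at once if the lid is dropped onto the keg instead of being set down (horizontal distance between lid_grip and keg_seat below 0.06 m and contact force between the fingers and lid below 0.1 N and linear speed of lid above 0.6 m/s).
It fails at once if the collar is turned well past the locked mark (value of joint collar above 1.45 rad).
It also fails if it takes over 56 s, if anything falls off the work surface, if the arm or the gripper's body presses on something with over 40 N, if the wrist force passes 120 N, or if a joint passes its speed limit or range.

### The arm

A 6-joint arm with a two-finger parallel gripper is mounted at the origin on the work surface. World frame = base frame: x ahead of the robot, y to its left, z up, the work surface at z = 0. Lengths are in m, angles in rad, forces in N, time in s.
With the tool pointing down it reaches from about 0.375 to 0.9 m from the base axis. Payload 3.1 kg.
Tool frame: the origin (TCP) lies at the very end of the fingers, on their centre line; the grasp point (between the pads) lies 19 mm behind it; x points along the fingers, y is the direction in which the jaws open and shut, and the axes are right-handed (so a half turn about x gives the same grasp; the last joint's range is limited). The gripper opens to 87 mm and grips with 3 to 60 N. Pads are 19 mm wide; open, the fingers measure 117 mm over their backs; the gripper's body (75 mm by 190 mm) begins 51 mm behind the grasp point.
Start: joints at [-1.333, 0.527, 1.433, -0, 1.181, -0.178], TCP at [0.253, -0.571, 0.223] pointing down, gripper open.
Joint ranges: [-3.08, 3.08], [-0.75, 2.2], [0.22, 2.44], [-1.43, 4.57], [0, 2.65], [-2.85, 2.85]. Speed limits (rad/s): [2.79, 2.79, 3.14, 3.14, 3.14, 3.14].

### API

Orientations are given as a unit quaternion [x, y, z, w].
In Python, from rig import robot gives the robot as it stands.
- The arm moves only by the tool carry_out, never from a script. Its argument "commands" is a list that holds one entry, the list of rows, each a list of 5 numbers: the opening, from 0 (shut) to 1 (fully open), then the shift along the tool's x, y, z in mm, then the turn about the tool's x in degrees. In form: [[[hand, x, y, z, twist], ...]]. A call has 1 to 8 rows; each row shifts and turns the pose as measured when the row begins, along the tool's axes as they then stand; what a row does not reach is not made up. A row lasts 1/12 s, in which the tool goes at most 41.7 mm and 7.16 degrees, less where a joint would pass 70% of its speed; a pose out of reach is approached as far as the arm can. A call with a gripper value outside its range is refused whole. The fingers move at their own pace and stop on an object; "force" is the grip in N (left out, the last holds). Time passes only in rows, so rows that do not move let the fingers close. It gives the time, the measured TCP pose, the force and the opening at its end, in the units of the state.
- robot.get_obs(): the state, without advancing time (a new reading comes with each control period).
- robot.camera(name): name is "scene" or "top"; returns the picture (480x640x3 uint8, red, green, blue); there is no depth.
- robot.camera_model(name): a dict with "fx", "fy", "cx", "cy" (pixels), "k1" (the pictures are not rectified: a ray, as slopes to the right and down, at radius r is drawn at 1 + k1 r^2 times it, then the intrinsics apply), "R" (3x3) and "t" (3): a world point X has camera coordinates R X + t. Camera axes: x right, y down, z forward; pixel columns grow to the right and rows downward; lengths in m; the calibration is good to about 2 mm. A picture is of the moment at which its call begins. camera_model takes no time and is no camera call.
- robot.hand_in(): hands the job in, once; it reports no verdict.
The state is a dict: "time": time; "q": joint angles; "joint_velocities": joint speeds; "joint_torque": joint torques, N m; "position": TCP position; "tool_rot": TCP orientation; "ft_force": force on the tool from outside, world axes, zero at the start; "moment": the same for the moment, N m; "grip_width": finger opening in m.
Only numpy, scipy, OpenCV 4.12 (cv2) and the standard library are available. Lean on these libraries where they do the work, as an engineer would, in place of code of your own. Each camera call takes 0.05 s, during which the arm holds its last target. There are 200 camera calls.

## Working session

There is one attempt and no reset: what is moved stays moved. The work goes in short steps, Python scripts to look and compute and a tool call to move; the robot and the scene stay as the last step left them, time stands still between calls to the robot, and variables do not carry over. Pictures are saved under pics/ and viewed, on a budget of 10 in all, crops included, one or two more only if the job needs it, and the job is handed in when it is done.

Besides the shell and the picture viewer there is one more tool, called after "Emit:" as name(argument=value, ...), one argument or row to a line, values as JSON. carry_out: Moves the arm, as the interface text tells. Its arguments: {"type":"object","properties":{"commands":{"type":"array"},"force":{"type":"number"}},"required":["commands"]}

```bash
mkdir -p pics; ls
cat > h.py <<'E'
import numpy as np, cv2
from rig import robot
def shot(name,f):
    im=robot.camera(name); cv2.imwrite(f'pics/{f}.png',im[:,:,::-1]); return im
def ray(name,u,v):
    m=robot.camera_model(name); a=np.array([(u-m['cx'])/m['fx'],(v-m['cy'])/m['fy']])
    p=a.copy()
    for _ in range(20): p=a/(1+m['k1']*(p@p))
    R=np.array(m['R']);t=np.array(m['t'])
    return -R.T@t, R.T@np.array([p[0],p[1],1])
def onz(name,u,v,z):
    o,d=ray(name,u,v); return o+d*(z-o[2])/d[2]
def proj(name,X):
    m=robot.camera_model(name); c=np.array(m['R'])@np.array(X)+np.array(m['t'])
    p=c[:2]/c[2]; p=p*(1+m['k1']*(p@p)); return p*[m['fx'],m['fy']]+[m['cx'],m['cy']]
E
python3 - <<'E'
from h import *
a=shot('scene','s0');b=shot('top','t0')
for n in('scene','top'):
    m=robot.camera_model(n);print(n,-np.array(m['R']).T@np.array(m['t']),m['fx'],m['k1'],np.round(m['R'],2).tolist())
print(robot.get_obs())
E
```

```text
pics
scene [1.13585194 0.87073092 0.94122517] 486.82495665756176 -0.10661951407149715 [[-0.78, 0.63, -0.01], [0.4, 0.48, -0.78], [-0.49, -0.61, -0.62]]
top [0.16708114 0.06422408 1.49077315] 549.0582109497922 -0.16343747530279373 [[-0.08, -1.0, -0.01], [-0.97, 0.08, -0.22], [0.22, -0.01, -0.97]]
{'time': 0.1, 'q': array([-1.33250175e+00,  5.28350786e-01,  1.43375069e+00, -2.78439743e-05,
        1.18141583e+00, -1.78468683e-01]), 'joint_velocities': array([-0.00166046, -0.00361218, -0.00387514, -0.00016068,  0.00022317,
        0.00037168]), 'joint_torque': array([ 2.29707475e-04, -4.40983844e+01, -1.77150607e+01,  6.35928358e-02,
        5.33457357e-02, -4.39215921e-05]), 'position': array([ 0.25288306, -0.57084254,  0.22169074]), 'tool_rot': array([-0.69177939, -0.14696748,  0.6918383 , -0.1456077 ]), 'ft_force': array([0.22023873, 0.11977824, 0.2461047 ]), 'moment': array([ 0.02287427,  0.01384488, -0.01389101]), 'grip_width': 0.08679138088275769}
```

View pics/s0.png

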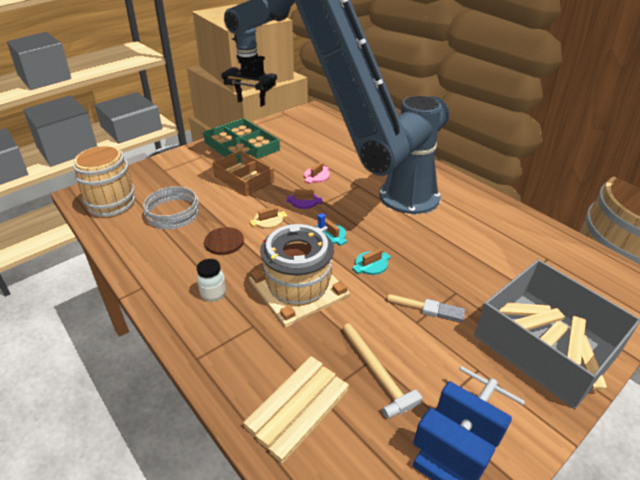

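View pics/t0.png

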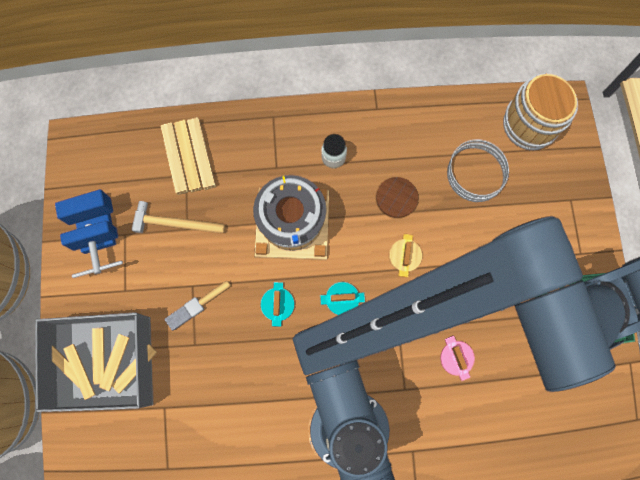

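Candidates for the lid in the top view: pale (405,255), turquoise (278,304) and (342,298), pink (457,358), plus purple at (305,199) in the scene view. The pale one with brass ears fits the description. I'll confirm it and the keg in an enlarged crop.

Run:
```python
from h import *
t=cv2.imread('pics/t0.png')
a=cv2.resize(t[165:265,240:340],(500,500),interpolation=cv2.INTER_CUBIC)   # keg x5
b=cv2.resize(t[225:285,375:435],(300,300),interpolation=cv2.INTER_CUBIC)
c=np.zeros((500,800,3),np.uint8);c[:,:500]=a;c[:300,500:]=b
cv2.imwrite('pics/c0.png',c)
```

```text
(no output)
```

View pics/c0.png

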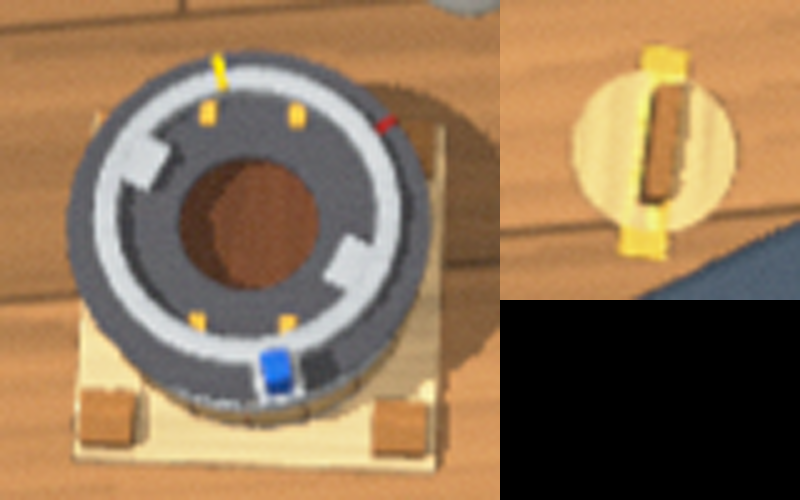

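The crop shows the pale disc with two brass ears and a brown batten, so that is the lid. The keg shows 4 brass blocks, the yellow pointer at crop (220,72), the red mark at (387,125) and the blue handle at (275,370). Next I'll measure these with masks.

Run:
```python
from h import *
t=cv2.imread('pics/t0.png');hsv=cv2.cvtColor(t,cv2.COLOR_BGR2HSV).astype(int)
H,S,V=hsv[...,0],hsv[...,1],hsv[...,2]
def comps(m,x0,y0,x1,y1,mn):
    k=np.zeros(m.shape,np.uint8);k[y0:y1,x0:x1]=m[y0:y1,x0:x1]
    n,l,s,c=cv2.connectedComponentsWithStats(k)
    return [(int(s[i,4]),c[i].round(1).tolist()) for i in range(1,n) if s[i,4]>=mn]
def P(c,z): return onz('top',*c,z)[:2]
bl=comps((H>12)&(H<30)&(S>140)&(V>180),255,170,325,240,4); print('blocks/pointer',bl)
for s,c in bl: print(P(c,.151).round(4))
red=comps(((H<6)|(H>174))&(S>150)&(V>110),300,180,330,200,3); print('red',red,[P(c,.145).round(4) for s,c in red])
bl=comps((H>100)&(H<125)&(S>150)&(V>80),285,225,305,250,5);print('blue',bl,[P(c,.195).round(4) for s,c in bl])
yl=comps((H>22)&(H<35)&(S>140)&(V>180),375,225,435,285,8);print('lid yellow',yl,[P(c,.010).round(4) for s,c in yl])
br=comps((H<20)&(V<150)&(S>80),400,238,416,270,8);print('batten',br,[P(c,.044).round(4) for s,c in br])
dk=comps((V>200)&(S<150)&(S>50),375,225,435,285,20);print('disc',dk,[P(c,.010).round(4) for s,c in dk])
```

```text
blocks/pointer [(13, [283.4, 178.4]), (67, [315.7, 178.0]), (60, [260.9, 181.4]), (9, [271.0, 177.6]), (8, [255.9, 179.1]), (13, [281.1, 187.3]), (11, [298.9, 187.6]), (7, [279.1, 228.7]), (7, [297.0, 229.0])]
[0.6547 0.1192]
[0.6489 0.0359]
[0.6514 0.1777]
[0.6596 0.151 ]
[0.6588 0.1903]
[0.631  0.1266]
[0.6264 0.081 ]
[0.5216 0.1386]
[0.5171 0.0936]
red [(8, [316.6, 189.5])] [array([0.6195, 0.036 ])]
blue [(39, [294.9, 238.5])] [array([0.4823, 0.0994])]
lid yellow [(44, [407.4, 237.6]), (53, [403.8, 272.1])] [array([ 0.5047, -0.2078]), array([ 0.4087, -0.1866])]
batten [(11, [404.5, 264.2])] [array([ 0.4244, -0.1852])]
disc [(2283, [403.4, 246.1]), (23, [407.6, 278.3])] [array([ 0.4815, -0.1938]), array([ 0.3907, -0.1952])]
```

```bash
cat >> h.py <<'E'
from scipy.spatial.transform import Rotation as Ro
def state():
    o=robot.get_obs(); R=Ro.from_quat(o['tool_rot']).as_matrix()
    return o,R
def plan(p,yaw,n,hand=1.0):
    """n equal rows to TCP p (m), tool straight down, tool y at yaw deg (mod 180 nearest)"""
    o,R=state(); cur=np.degrees(np.arctan2(R[1,1],R[0,1])); d=(yaw-cur+90)%180-90
    print('t',o['time'],'pos',o['position'].round(4),'yaw',round(cur,2),'dyaw',round(d,1),'q',o['q'].round(2),'F',o['ft_force'].round(1),'w',round(o['grip_width'],4),'tilt',np.round(R[:2,0],3))
    D=(np.array(p)-o['position'])*1000/n
    for i in range(n):
        L=(Ro.from_euler('z',d*i/n,degrees=True).as_matrix()@R).T@D
        print([hand,*L.round(1).tolist(),round(-d/n,2)])
E
python3 - <<'E'
from h import *
t=cv2.imread('pics/t0.png');hsv=cv2.cvtColor(t,cv2.COLOR_BGR2HSV).astype(int)
H,S,V=hsv[...,0],hsv[...,1],hsv[...,2]
m=np.zeros(H.shape,np.uint8);s=np.s_[225:280,375:435]
m[s]=((H>=20)&(H<36)&(V>150))[s]
cs,_=cv2.findContours(m,cv2.RETR_EXTERNAL,cv2.CHAIN_APPROX_NONE);c=max(cs,key=cv2.contourArea)[:,0]
w=np.array([onz('top',*p,.010)[:2] for p in c])*1000
print(len(c),cv2.minAreaRect(w.astype(np.float32)), w.min(0),w.max(0))
hull=cv2.convexHull(w.astype(np.float32))[:,0]
a=np.radians(-12.4);u=np.array([np.cos(a),np.sin(a)])
print(np.c_[w@u].min(),(w@u).max(),(w@[-u[1],u[0]]).min(),(w@[-u[1],u[0]]).max())
print(np.array([456.7,-197])@u,np.array([456.7,-197])@[-u[1],u[0]])
plan([.457,-.197,.15],77.6,11)
E
```

```text
167 ((455.88409423828125, -196.15988159179688), (88.17964935302734, 105.34822845458984), 39.503299713134766) [ 397.14962877 -240.56621697] [ 515.73659462 -152.89915079]
427.3930354354999 548.0673217979439 -138.21853826332654 -50.03775890229446
488.3490889671259 -94.33481491463333
t 0.1 pos [ 0.2529 -0.5708  0.2217] yaw -66.12 dyaw -36.3 q [-1.33  0.53  1.43 -0.    1.18 -0.18] F [0.2 0.1 0.2] w 0.0868 tilt [-0.     0.002]
[1.0, 6.6, -23.6, -30.7, np.float64(3.3)]
[1.0, 6.6, -25.3, -29.3, np.float64(3.3)]
[1.0, 6.6, -26.9, -27.8, np.float64(3.3)]
[1.0, 6.6, -28.5, -26.2, np.float64(3.3)]
[1.0, 6.6, -29.9, -24.5, np.float64(3.3)]
[1.0, 6.6, -31.3, -22.8, np.float64(3.3)]
[1.0, 6.6, -32.6, -20.9, np.float64(3.3)]
[1.0, 6.6, -33.7, -19.0, np.float64(3.3)]
[1.0, 6.6, -34.8, -17.1, np.float64(3.3)]
[1.0, 6.6, -35.7, -15.0, np.float64(3.3)]
[1.0, 6.6, -36.5, -12.9, np.float64(3.3)]
```

Emit:
carry_out(
  commands=[
    [[1,0,-23.6,-30.7,3.3],[1,2,-25.3,-29.3,3.3],[1,4,-26.9,-27.8,3.3],[1,6,-28.5,-26.2,3.3],[1,7,-29.9,-24.5,3.3],[1,8,-31.3,-22.8,3.3],[1,9,-32.6,-20.9,3.3],[1,9,-33.7,-19,3.3]],
  ],
)

```text
time: 0.77
position: [0.4053, -0.3007, 0.1728]
tool_rot: [0.707, -0.031, -0.706, -0.026]
ft_force: [0.5, -0.5, 0.5]
grip_width: 0.0871
```

```bash
python3 -c "
from h import *
plan([.456,-.197,.1],77.6,5)"
```

```text
t 0.7667 pos [ 0.4053 -0.3007  0.1728] yaw -94.65 dyaw -7.7 q [-0.86  0.44  1.79 -0.01  0.91  0.8 ] F [ 0.5 -0.5  0.5] w 0.0871 tilt [ 0.    -0.006]
[1.0, 14.4, -21.6, -8.4, np.float64(1.55)]
[1.0, 14.4, -21.8, -7.8, np.float64(1.55)]
[1.0, 14.4, -22.0, -7.2, np.float64(1.55)]
[1.0, 14.4, -22.2, -6.6, np.float64(1.55)]
[1.0, 14.4, -22.4, -6.0, np.float64(1.55)]
```

Emit:
carry_out(
  commands=[
    [[1,15,-22,-8.5,1.6],[1,15,-22,-8,1.6],[1,15,-22,-7,1.6],[1,14,-22,-6.5,1.6],[1,12,-22,-6,1.5],[1,0,0,0,0]],
  ],
)

```text
time: 1.27
position: [0.4583, -0.183, 0.0962]
tool_rot: [-0.702, 0.078, 0.704, 0.077]
ft_force: [-1.0, 0.7, 0.2]
grip_width: 0.0871
```

```bash
python3 -c "
from h import *
shot('top','t1');shot('scene','s1')
t=cv2.imread('pics/t1.png')[205:305,355:455];s=cv2.imread('pics/s1.png')[150:250,210:310]
cv2.imwrite('pics/c1.png',cv2.resize(np.hstack([t,s]),None,fx=4,fy=4,interpolation=cv2.INTER_CUBIC))
plan([.456,-.197,.016],77.6,4)"
```

```text
t 1.3667 pos [ 0.4589 -0.1863  0.0978] yaw -102.63 dyaw 0.2 q [-0.61  0.56  1.87 -0.01  0.72  1.19] F [-0.2 -0.1  0.1] w 0.087 tilt [-0.001 -0.005]
[1.0, 20.5, 2.7, 0.1, np.float64(-0.06)]
[1.0, 20.5, 2.7, 0.1, np.float64(-0.06)]
[1.0, 20.5, 2.7, 0.1, np.float64(-0.06)]
[1.0, 20.5, 2.7, 0.1, np.float64(-0.06)]
```

View pics/c1.png

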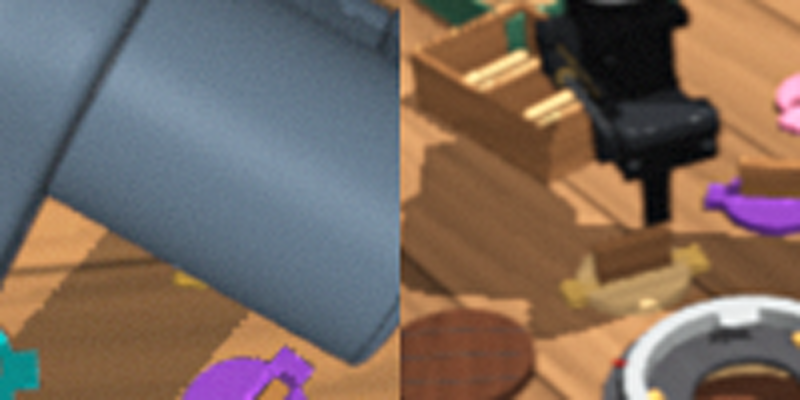

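The scene view shows the open gripper above the pale lid, with a free path down. The arm hides the lid in the top view. Descending now.

Emit:
carry_out(
  commands=[
    [[1,25,3,0,0],[1,24,3,0,0],[1,18,3,0,0],[1,10,2,0,0],[1,0,0,0,0]],
  ],
)

```text
time: 1.78
position: [0.4606, -0.2062, 0.0224]
tool_rot: [0.707, -0.083, -0.698, -0.074]
ft_force: [-0.4, -0.4, 0.6]
grip_width: 0.0866
```

```bash
python3 -c "
from h import *
plan([.456,-.197,.016],77.6,1)"
```

```text
t 1.7833 pos [ 0.4606 -0.2062  0.0224] yaw -102.71 dyaw 0.3 q [-0.64  0.71  1.89 -0.01  0.53  1.16] F [-0.4 -0.4  0.6] w 0.0866 tilt [ 0.011 -0.015]
[1.0, 6.2, -8.1, 6.6, np.float64(-0.31)]
```

Emit:
carry_out(
  commands=[
    [[1,3,-8,6,0],[1,3,0,0,0],[1,0,0,0,0]],
  ],
)

```text
time: 2.03
position: [0.4568, -0.1992, 0.0175]
tool_rot: [0.708, -0.085, -0.697, -0.074]
ft_force: [0.5, 0.2, 0.0]
grip_width: 0.0868
```

```bash
python3 -c "
from h import *
plan([.456,-.197,.016],77.6,1)"
```

```text
t 2.0333 pos [ 0.4568 -0.1992  0.0175] yaw -102.89 dyaw 0.5 q [-0.63  0.71  1.91 -0.01  0.5   1.17] F [0.5 0.2 0. ] w 0.0868 tilt [ 0.013 -0.017]
[1.0, 1.5, -2.0, 1.3, np.float64(-0.49)]
```

Emit:
carry_out(
  commands=[
    [[0,0,-1.5,1,0],[0,0,0,0,0],[0,0,0,0,0],[0,0,0,0,0],[0,0,0,0,0],[0,0,0,0,0],[0,0,0,0,0],[0,0,0,0,0]],
  ],
  force=25,
)

```text
time: 2.7
position: [0.4578, -0.1975, 0.0206]
tool_rot: [0.71, -0.085, -0.695, -0.072]
ft_force: [0.6, 0.5, -0.7]
grip_width: 0.0418
```

```bash
python3 -c "
from h import *
plan([.500,-.10,.26],83.6,7,0)"
```

```text
t 2.7 pos [ 0.4578 -0.1975  0.0206] yaw -102.79 dyaw 6.4 q [-0.63  0.7   1.91 -0.01  0.5   1.18] F [ 0.6  0.5 -0.7] w 0.0418 tilt [ 0.018 -0.02 ]
[0, -34.4, -14.4, -3.6, np.float64(-0.91)]
[0, -34.4, -14.3, -3.8, np.float64(-0.91)]
[0, -34.3, -14.3, -4.0, np.float64(-0.91)]
[0, -34.3, -14.2, -4.3, np.float64(-0.91)]
[0, -34.3, -14.2, -4.5, np.float64(-0.91)]
[0, -34.3, -14.1, -4.7, np.float64(-0.91)]
[0, -34.3, -14.0, -5.0, np.float64(-0.91)]
```

Emit:
carry_out(
  commands=[
    [[0,5,0,0,0],[0,1,0,0,0],[0,0,0,0,0],[0,0,0,0,0],[0,0,0,0,0],[0,0,0,0,0],[0,0,0,0,0]],
  ],
)

```text
time: 3.28
position: [0.458, -0.1976, 0.014]
tool_rot: [0.71, -0.085, -0.695, -0.073]
ft_force: [-0.2, -0.1, 1.2]
grip_width: 0.0137
```

```bash
python3 -c "
from h import *
plan([.500,-.10,.26],83.6,7,0)"
```

```text
t 3.2833 pos [ 0.458  -0.1976  0.014 ] yaw -102.85 dyaw 6.5 q [-0.63  0.72  1.91 -0.01  0.48  1.18] F [-0.2 -0.1  1.2] w 0.0137 tilt [ 0.018 -0.02 ]
[0, -35.3, -14.4, -3.5, np.float64(-0.92)]
[0, -35.3, -14.3, -3.8, np.float64(-0.92)]
[0, -35.3, -14.3, -4.0, np.float64(-0.92)]
[0, -35.3, -14.2, -4.2, np.float64(-0.92)]
[0, -35.3, -14.2, -4.5, np.float64(-0.92)]
[0, -35.3, -14.1, -4.7, np.float64(-0.92)]
[0, -35.3, -14.1, -5.0, np.float64(-0.92)]
```

Emit:
carry_out(
  commands=[
    [[0,-12,0,0,0],[0,-35,0,0,0],[0,-35,-5,0,0],[0,-35,-14,-4,-0.9],[0,-35,-14,-4,-0.9],[0,-35,-14,-4,-0.9],[0,-35,-14,-5,-0.9],[0,-25,-14,-5,-0.9]],
  ],
)

```text
time: 3.95
position: [0.4844, -0.1208, 0.2615]
tool_rot: [-0.704, 0.055, 0.706, 0.049]
ft_force: [1.9, -0.9, -3.5]
grip_width: 0.0139
```

```bash
python3 -c "
from h import *
plan([.574,.110,.25],83.6,8,0)"
```

```text
t 3.95 pos [ 0.4844 -0.1208  0.2615] yaw -98.42 dyaw 2.0 q [-0.46  0.31  1.69 -0.01  1.14  1.26] F [ 1.9 -0.9 -3.5] w 0.0139 tilt [-0.004 -0.007]
[0, 1.2, -30.2, -6.9, np.float64(-0.25)]
[0, 1.2, -30.2, -7.0, np.float64(-0.25)]
[0, 1.2, -30.1, -7.1, np.float64(-0.25)]
[0, 1.2, -30.1, -7.3, np.float64(-0.25)]
[0, 1.2, -30.1, -7.4, np.float64(-0.25)]
[0, 1.2, -30.0, -7.5, np.float64(-0.25)]
[0, 1.2, -30.0, -7.6, np.float64(-0.25)]
[0, 1.2, -30.0, -7.8, np.float64(-0.25)]
```

Emit:
carry_out(
  commands=[
    [[0,1,-30,-7,0],[0,1,-30,-7,0],[0,1,-30,-7,0],[0,1,-30,-7,0],[0,1,-30,-7,0],[0,1,-30,-7,0],[0,1,-25,-6,0],[0,0,0,0,0]],
  ],
)

```text
time: 4.62
position: [0.5663, 0.084, 0.2577]
tool_rot: [0.709, -0.057, -0.702, -0.047]
ft_force: [0.9, -0.4, -1.1]
grip_width: 0.0136
```

```bash
python3 -c "
from h import *
plan([.576,.110,.25],83.6,2,0)"
```

```text
t 4.6167 pos [0.5663 0.084  0.2577] yaw -98.38 dyaw 2.0 q [-0.04  0.41  1.53 -0.02  1.19  1.68] F [ 0.9 -0.4 -1.1] w 0.0136 tilt [ 0.009 -0.014]
[0, 3.7, -13.6, -2.8, np.float64(-0.99)]
[0, 3.7, -13.5, -3.1, np.float64(-0.99)]
```

Emit:
carry_out(
  commands=[
    [[0,7,-14,-3,-1],[0,7,-13,-3,-1],[0,7,0,0,0],[0,7,0,0,0],[0,0,0,0,0],[0,0,0,0,0]],
  ],
)

```text
time: 5.12
position: [0.5727, 0.1101, 0.2234]
tool_rot: [-0.706, 0.044, 0.706, 0.031]
ft_force: [-0.5, 0.4, -1.1]
grip_width: 0.0137
```

```bash
python3 -c "
from h import *
plan([.576,.110,.19],83.6,2,0)
shot('top','t2');shot('scene','s2')
t=cv2.imread('pics/t2.png')[155:255,240:340];s=cv2.imread('pics/s2.png')[200:300,250:350]
cv2.imwrite('pics/c2.png',cv2.resize(np.hstack([t,s]),None,fx=4,fy=4,interpolation=cv2.INTER_CUBIC))"
```

```text
t 5.1167 pos [0.5727 0.1101 0.2234] yaw -96.06 dyaw -0.3 q [ 0.01  0.47  1.54 -0.02  1.14  1.69] F [-0.5  0.4 -1.1] w 0.0137 tilt [-0.001 -0.018]
[0, 16.7, -0.4, -1.6, np.float64(0.17)]
[0, 16.7, -0.4, -1.6, np.float64(0.17)]
```

View pics/c2.png

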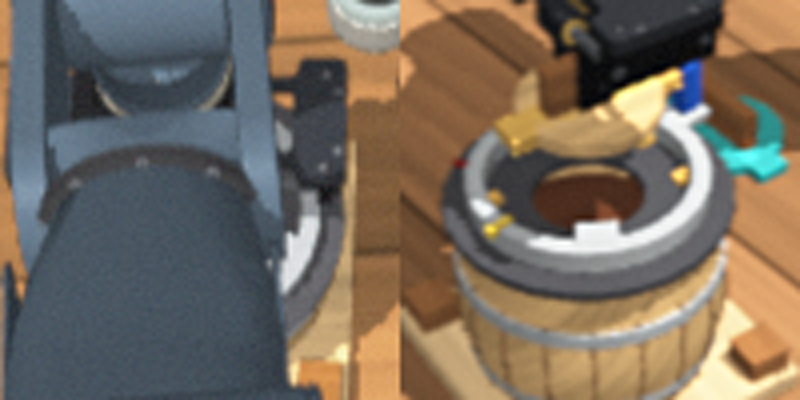

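The scene view shows the lid held level over the mouth: far ear at about (280,232), near ear at about (312,224), lugs clear of the seats. I'll check its offset against the projection.

Run:
```python
from h import *
C=np.array([.5727,.1101,.2094]);a=np.radians(-6.06);u=np.array([np.cos(a),np.sin(a),0]);v=np.array([-u[1],u[0],0])
for sx in(60,-60):
  for sy in (13,-13):
    for z in (0,10): print(sx,sy,z,proj('scene',C+u*(sx-2)*.001+v*sy*.001+[0,0,z*.001]).round(1))
s=cv2.imread('pics/s2.png');h=cv2.cvtColor(s,cv2.COLOR_BGR2HSV)
m=np.zeros(h.shape[:2],np.uint8);w=np.s_[214:250,270:330]
m[w]=cv2.inRange(h,(20,120,100),(36,255,255))[w]
n,l,st,c=cv2.connectedComponentsWithStats(m);print(st[1:],c[1:].round(1))
# keg seat check from scene: brass blocks
k=np.zeros_like(m);w=np.s_[236:262,268:326];k[w]=cv2.inRange(h,(15,150,150),(36,255,255))[w]
n,l,st,c=cv2.connectedComponentsWithStats(k)
for i in range(1,n):
  if st[i,4]>3: print('blk',st[i],c[i].round(1),onz('scene',*c[i],.149).round(4))
c2=cv2.resize(s[210:250,265:325],None,fx=12,fy=12,interpolation=cv2.INTER_NEAREST);cv2.imwrite('pics/c3.png',c2)
```

```text
60 13 0 [278.8 239.4]
60 13 10 [278.6 236.1]
60 -13 0 [273.5 233.8]
60 -13 10 [273.3 230.5]
-60 13 0 [320.6 222.6]
-60 13 10 [320.6 219.4]
-60 -13 0 [314.8 217.5]
-60 -13 10 [314.8 214.3]
[[303 218  17   7  24]
 [276 229   4   4   8]
 [283 228   2   1   2]
 [280 231   1   1   1]
 [278 234   2   2   3]
 [278 238   2   1   2]
 [319 242   2   3   5]] [[312.3 220.3]
 [277.1 230.6]
 [283.5 228. ]
 [280.  231. ]
 [278.7 234.7]
 [278.5 238. ]
 [319.6 243.2]]
blk [278 236   5   2   7] [280.  236.3] [0.5802 0.0461 0.149 ]
blk [320 242   2   4   6] [320.7 243.8] [0.5184 0.1374 0.149 ]
blk [273 248   2   3   4] [273.5 249. ] [0.6233 0.0772 0.149 ]
blk [272 254   5   5  11] [273.9 256.3] [0.6388 0.1006 0.149 ]
```

View pics/c3.png

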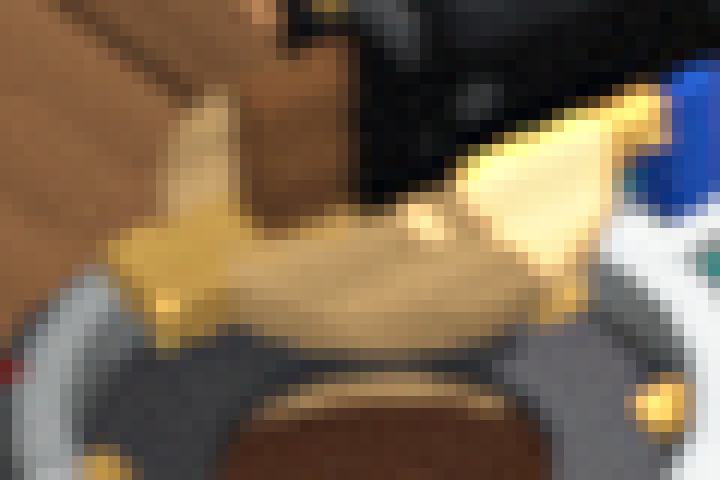

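Emit:
carry_out(
  commands=[
    [[0,14,0,-2,0],[0,14,0,-1,0],[0,12,0,0,0],[0,6,0,0,0],[0,0,0,0,0],[0,0,0,0,0]],
  ],
)

```text
time: 5.72
position: [0.5789, 0.105, 0.1804]
tool_rot: [0.709, -0.046, -0.703, -0.033]
ft_force: [0.4, -0.3, -1.4]
grip_width: 0.0139
```

```bash
python3 -c "
from h import *
plan([.5755,.109,.165],83.6,1,0)"
```

```text
t 5.7167 pos [0.5789 0.105  0.1804] yaw -96.4 dyaw 0.0 q [-0.    0.53  1.57 -0.02  1.03  1.69] F [ 0.4 -0.3 -1.4] w 0.0139 tilt [ 0.008 -0.019]
[0, 15.3, -3.8, 4.0, np.float64(-0.0)]
```

Emit:
carry_out(
  commands=[
    [[0,3,-4,4,0],[0,4,0,0,0],[0,4,0,0,0],[0,2,0,0,0],[0,0,0,0,0]],
  ],
)

```text
time: 6.13
position: [0.5768, 0.1095, 0.1691]
tool_rot: [0.711, -0.046, -0.701, -0.033]
ft_force: [0.8, -0.6, -2.0]
grip_width: 0.014
```

```bash
python3 -c "
from h import *
plan([.5755,.109,.160],83.6,1,0)"
```

```text
t 6.1333 pos [0.5768 0.1095 0.1691] yaw -96.42 dyaw 0.0 q [ 0.01  0.54  1.59 -0.02  1.    1.7 ] F [ 0.8 -0.6 -2. ] w 0.014 tilt [ 0.014 -0.018]
[0, 9.1, 0.5, 1.4, np.float64(-0.02)]
```

Emit:
carry_out(
  commands=[
    [[0,4,0,2,0],[0,3,0,0,0],[0,2,0,0,0],[0,1,0,0,0],[0,0,0,0,0]],
  ],
)

```text
time: 6.55
position: [0.5752, 0.1097, 0.1592]
tool_rot: [0.712, -0.046, -0.7, -0.033]
ft_force: [-1.0, 0.9, 0.5]
grip_width: 0.0136
```

```bash
python3 -c "
from h import *
plan([.5755,.109,.159],83.6,1,0)
shot('scene','s3');s=cv2.imread('pics/s3.png')[215:275,260:340]
cv2.imwrite('pics/c4.png',cv2.resize(s,None,fx=8,fy=8,interpolation=cv2.INTER_CUBIC))"
```

```text
t 6.55 pos [0.5752 0.1097 0.1592] yaw -96.4 dyaw 0.0 q [ 0.01  0.55  1.6  -0.02  0.97  1.7 ] F [-1.   0.9  0.5] w 0.0136 tilt [ 0.015 -0.018]
[0, 0.3, 0.7, -0.4, np.float64(-0.0)]
```

View pics/c4.png

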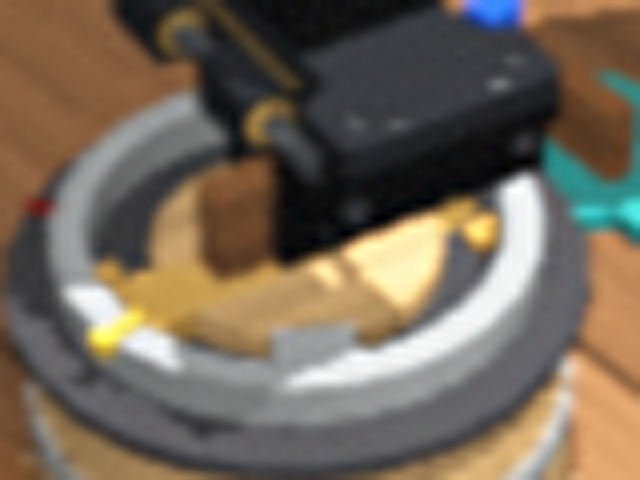

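The lid sits at ledge height with its ears between the blocks, and the weight has come off the wrist. I'll press lightly and then open part way.

Emit:
carry_out(
  commands=[
    [[0,1.5,0,0,0],[0,0,0,0,0],[0.45,0,0,0,0],[0.45,0,0,0,0],[0.45,0,0,0,0],[0.45,0,0,0,0],[0.45,0,0,0,0],[0.45,0,0,0,0]],
  ],
)

```text
time: 7.27
position: [0.5771, 0.1094, 0.1596]
tool_rot: [0.713, -0.046, -0.699, -0.033]
ft_force: [0.6, -0.1, 0.5]
grip_width: 0.0379
```

Emit:
carry_out(
  commands=[
    [[0.45,-2,0,0,0],[0.45,-3,0,0,0],[0.45,-8,0,0,0],[0.45,-15,0,0,0],[0.45,-25,0,0,0],[0.45,-25,0,0,0],[0.45,-20,0,0,0],[0.45,0,0,0,0]],
  ],
)

```text
time: 7.93
position: [0.5742, 0.1113, 0.2628]
tool_rot: [0.712, -0.046, -0.7, -0.033]
ft_force: [1.0, 0.1, -0.1]
grip_width: 0.0393
```

```bash
python3 -c "
from h import *
plan([.47,.01,.26],-83.4,3,0.45)"
```

```text
t 7.9333 pos [0.5742 0.1113 0.2628] yaw -96.4 dyaw 13.0 q [ 0.01  0.42  1.5  -0.02  1.2   1.7 ] F [ 1.   0.1 -0.1] w 0.0393 tilt [ 0.016 -0.019]
[0.45, 1.0, 37.4, 30.8, np.float64(-4.33)]
[0.45, 0.9, 35.0, 33.5, np.float64(-4.33)]
[0.45, 0.8, 32.4, 36.1, np.float64(-4.33)]
```

```bash
python3 -c "
from h import *
plan([.4835,.0992,.24],-83.4,3,0.35)"
```

```text
t 7.9333 pos [0.5742 0.1113 0.2628] yaw -96.4 dyaw 13.0 q [ 0.01  0.42  1.5  -0.02  1.2   1.7 ] F [ 1.   0.1 -0.1] w 0.0393 tilt [ 0.016 -0.019]
[0.35, 7.2, 7.3, 29.7, np.float64(-4.33)]
[0.35, 7.1, 5.0, 30.2, np.float64(-4.33)]
[0.35, 7.1, 2.7, 30.5, np.float64(-4.33)]
```

Emit:
carry_out(
  commands=[
    [[0.35,7,7,29.7,-4.3],[0.35,7,5,30,-4.3],[0.35,7,2.7,30,-4.3],[0.35,0,0,0,0],[0.35,0,0,0,0],[0.35,0,0,0,0]],
  ],
)

```text
time: 8.43
position: [0.4805, 0.0991, 0.2407]
tool_rot: [0.713, 0.037, -0.699, 0.051]
ft_force: [-0.1, -0.3, 0.3]
grip_width: 0.0304
```

```bash
python3 -c "
from h import *
plan([.4835,.0992,.172],-83.4,3,0.35)
shot('scene','s5');s=cv2.imread('pics/s5.png')[195:285,250:350]
cv2.imwrite('pics/c5.png',cv2.resize(s,None,fx=6,fy=6,interpolation=cv2.INTER_CUBIC))"
```

```text
t 8.4333 pos [0.4805 0.0991 0.2407] yaw -82.92 dyaw -0.5 q [-0.01  0.32  1.75 -0.02  1.05  1.44] F [-0.1 -0.3  0.3] w 0.0304 tilt [ 0.021 -0.019]
[0.35, 22.9, -0.4, -0.6, np.float64(0.16)]
[0.35, 22.9, -0.4, -0.6, np.float64(0.16)]
[0.35, 22.9, -0.4, -0.6, np.float64(0.16)]
```

View pics/c5.png

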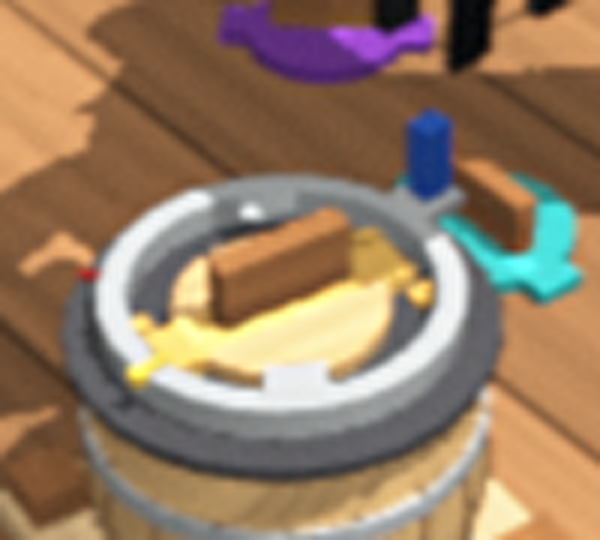

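The lid is lying flat in its seats, with the batten top centred at about (296,236) and the handle top at (321.5,215). I'll check both numerically.

Run:
```python
from h import *
for c,z in (((281,247),.189),((430,119),.201)): print(onz('scene',250+c[0]/6-.4,195+c[1]/6-.4,z).round(4))
s=cv2.imread('pics/s5.png');h=cv2.cvtColor(s,cv2.COLOR_BGR2HSV)
# predicted positions for seated lid
C=np.array([.573,.1095,.145]);a=np.radians(-6.4);u=np.array([np.cos(a),np.sin(a),0]);v=np.array([-u[1],u[0],0])
f=lambda p:((p-[250,195])*6+2).round(0)
for n,x,y,z in(('bat+ +',32,7,44),('bat+ -',32,-7,44),('bat- +',-32,7,44),('bat- -',-32,-7,44),('ear+ +',60,13,10),('ear- +',-60,13,10),('blk- +',-57,23,6),('blk+ +',57,23,6)):
    print(n,f(proj('scene',C+(u*x+v*y)/1000+[0,0,z/1000])))
```

```text
[0.5757 0.1121 0.189 ]
[0.4814 0.0953 0.201 ]
bat+ + [224. 277.]
bat+ - [206. 259.]
bat- + [356. 224.]
bat- - [338. 206.]
ear+ + [175. 372.]
ear- + [420. 271.]
blk- + [427. 293.]
blk+ + [194. 391.]
```

The lid's measured position agrees with the seated prediction to 1–3 mm. Now caging the handle loosely.

Emit:
carry_out(
  commands=[
    [[0.35,24,0,0,0],[0.35,24,1,-1,0],[0.35,16,0,0,0],[0.35,5,0,0,0],[0.35,0,0,0,0]],
  ],
)

```text
time: 8.9
position: [0.4951, 0.0969, 0.1724]
tool_rot: [0.719, 0.035, -0.693, 0.051]
ft_force: [-0.7, -1.0, 0.1]
grip_width: 0.0305
```

```bash
cat >> h.py <<'E'
def arc(dang,steps,lag=0.0,z=.172,hand=0.3,C=(.5735,.1095),r=.09):
    """rows moving TCP on handle circle clockwise by dang deg from the angle measured now"""
    o,R=state(); p=o['position']; d=p[:2]-C; a0=np.degrees(np.arctan2(d[1],d[0]))%360
    yaw=np.degrees(np.arctan2(R[1,1],R[0,1]))
    print('t',o['time'],'pos',p.round(4),'ang',a0.round(2),'r',np.hypot(*d).round(4),'yaw',yaw.round(1),'F',o['ft_force'].round(1),'w',o['grip_width'].round(4),'q',o['q'].round(2))
    tw=dang*(1-lag)/steps; cur=p.copy()
    for i in range(steps):
        a=np.radians(a0-dang*(i+1)/steps); q=np.array([C[0]+r*np.cos(a),C[1]+r*np.sin(a),z])
        Ri=Ro.from_euler('z',-tw*i,degrees=True).as_matrix()@R
        print([hand,*(Ri.T@(q-cur)*1000).round(1).tolist(),round(float(tw),1)]); cur=q
E
python3 -c "
from h import *
arc(30,8,.2)"
```

```text
Traceback (most recent call last):
  File "h.py", line 32, in arc
    print('t',o['time'],'pos',p.round(4),'ang',a0.round(2),'r',np.hypot(*d).round(4),'yaw',yaw.round(1),'F',o['ft_force'].round(1),'w',o['grip_width'].round(4),'q',o['q'].round(2))
                                                                                                                                       ^^^^^^^^^^^^^^^^^^^^^
AttributeError: 'float' object has no attribute 'round'
```

```bash
sed -i "s/o\['grip_width'\].round(4)/round(o['grip_width'],4)/" h.py
python3 -c "
from h import *
plan([.483,.0975,.172],-83.4,1,.3)"
```

```text
t 8.9 pos [0.4951 0.0969 0.1724] yaw -83.05 dyaw -0.4 q [-0.02  0.43  1.81 -0.02  0.87  1.45] F [-0.7 -1.   0.1] w 0.0305 tilt [ 0.038 -0.019]
[0.3, -0.1, -2.0, 11.9, np.float64(0.35)]
```

Emit:
carry_out(
  commands=[
    [[0.3,0,-2,12,0],[0.3,0,0,0,0],[0.3,0,0,0,0]],
  ],
)

```text
time: 9.15
position: [0.4871, 0.0974, 0.1732]
tool_rot: [0.72, 0.035, -0.691, 0.05]
ft_force: [0.3, -0.1, 0.5]
grip_width: 0.0265
```

```bash
python3 -c "
from h import *
arc(30,8,.2)"
```

```text
t 9.15 pos [0.4871 0.0974 0.1732] ang 187.95 r 0.0873 yaw -83.1 F [ 0.3 -0.1  0.5] w 0.0265 q [-0.02  0.42  1.83 -0.02  0.85  1.45]
[0.3, 0.9, -5.9, 2.7, 3.0]
[0.3, -0.1, -5.9, -0.2, 3.0]
[0.3, -0.1, -5.9, -0.2, 3.0]
[0.3, -0.1, -5.9, -0.3, 3.0]
[0.3, -0.1, -5.9, -0.4, 3.0]
[0.3, -0.1, -5.9, -0.5, 3.0]
[0.3, -0.1, -5.9, -0.6, 3.0]
[0.3, -0.1, -5.9, -0.6, 3.0]
```

Emit:
carry_out(
  commands=[
    [[0.3,1,-6,2.7,3],[0.3,0,-6,0,3],[0.3,0,-6,0,3],[0.3,0,-6,0,3],[0.3,0,-6,-0.5,3],[0.3,0,-6,-0.5,3],[0.3,0,-6,-0.5,3],[0.3,0,-6,-0.5,3]],
  ],
)

```text
time: 9.82
position: [0.4934, 0.1407, 0.1759]
tool_rot: [0.715, -0.119, -0.681, -0.103]
ft_force: [-2.5, -2.6, -0.9]
grip_width: 0.0261
```

```bash
python3 -c "
from h import *
arc(24,8,.2)"
```

```text
t 9.8167 pos [0.4934 0.1407 0.1759] ang 158.72 r 0.086 yaw -108.1 F [-2.5 -2.6 -0.9] w 0.0261 q [ 0.08  0.43  1.79 -0.04  0.88  1.99]
[0.3, 3.7, -5.0, 3.9, 2.4]
[0.3, -0.0, -4.7, -0.4, 2.4]
[0.3, -0.0, -4.7, -0.5, 2.4]
[0.3, -0.0, -4.7, -0.5, 2.4]
[0.3, -0.0, -4.7, -0.6, 2.4]
[0.3, -0.0, -4.7, -0.6, 2.4]
[0.3, -0.0, -4.7, -0.7, 2.4]
[0.3, -0.0, -4.7, -0.7, 2.4]
```

Emit:
carry_out(
  commands=[
    [[0.3,3,-5,4,2.4],[0.3,0,-5,-0.4,2.4],[0.3,0,-5,-0.5,2.4],[0.3,0,-5,-0.5,2.4],[0.3,0,-5,-0.6,2.4],[0.3,0,-5,-0.6,2.4],[0.3,0,-5,-0.6,2.4],[0.3,0,0,0,0]],
  ],
)

```text
time: 10.48
position: [0.5086, 0.1693, 0.1755]
tool_rot: [0.69, -0.226, -0.656, -0.207]
ft_force: [-0.2, 0.2, -0.7]
grip_width: 0.0259
```

```bash
cat >> h.py <<'E'
def collar(f,img=None):
    s=cv2.cvtColor(shot('scene',f),cv2.COLOR_RGB2BGR);h=cv2.cvtColor(s,cv2.COLOR_BGR2HSV)
    m=np.zeros(h.shape[:2],np.uint8);w=np.s_[195:300,250:350];m[w]=cv2.inRange(h,(105,150,50),(125,255,255))[w]
    n,l,st,c=cv2.connectedComponentsWithStats(m)
    for i in range(1,n):
        if st[i,4]>5:
            # whole post centroid ~ mid-height of visible post
            p=onz('scene',*c[i],.182);d=p[:2]-[.573,.1095];print('blue',st[i],c[i].round(1),p.round(4),np.hypot(*d).round(4),(np.degrees(np.arctan2(d[1],d[0]))%360).round(1))
    m[:]=0;m[w]=cv2.inRange(h,(24,170,170),(34,255,255))[w]
    n,l,st,c=cv2.connectedComponentsWithStats(m)
    for i in range(1,n):
        if st[i,4]>3:
            p=onz('scene',*c[i],.160);d=p[:2]-[.573,.1095];print('yel',st[i],c[i].round(1),p.round(4),np.hypot(*d).round(4),np.degrees(np.arctan2(d[1],d[0])).round(1))
E
python3 -c "
from h import *
arc(12,5,.2); collar('s6')
s=cv2.imread('pics/s6.png')[195:285,250:350]
cv2.imwrite('pics/c6.png',cv2.resize(s,None,fx=6,fy=6,interpolation=cv2.INTER_CUBIC))"
```

```text
t 10.4833 pos [0.5086 0.1693 0.1755] ang 137.35 r 0.0882 yaw -125.7 F [-0.2  0.2 -0.7] w 0.0259 q [ 0.14  0.46  1.72 -0.06  0.92  2.37]
[0.3, 3.3, -4.0, 1.4, 1.9]
[0.3, -0.0, -3.7, -0.6, 1.9]
[0.3, -0.0, -3.7, -0.6, 1.9]
[0.3, -0.0, -3.7, -0.6, 1.9]
[0.3, -0.0, -3.7, -0.7, 1.9]
yel [264 241   3   2   4] [264.8 241.8] [0.6309 0.0508 0.16  ] 0.0825 -45.4
```

View pics/c6.png

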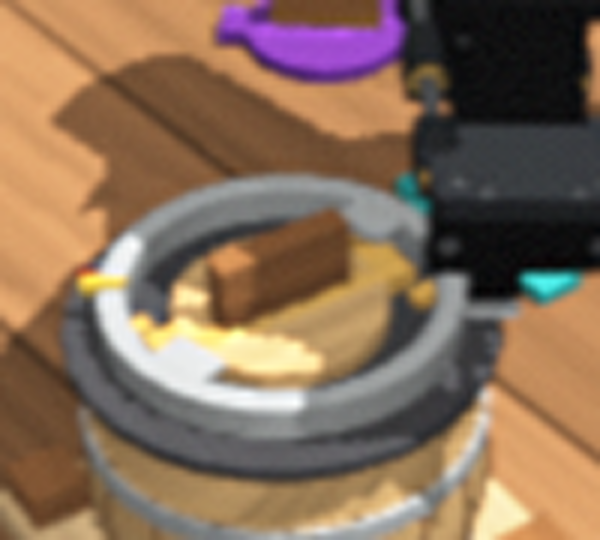

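The pointer is at crop (100,283), about 13° short of the red mark at (88,275). Nudging on 9°.

Emit:
carry_out(
  commands=[
    [[0.3,3,-4,1.4,1.9],[0.3,0,-4,-0.6,1.9],[0.3,0,-4,-0.6,1.9],[0.3,0,-3,-0.6,1.9],[0.3,0,0,0,0]],
  ],
)

```text
time: 10.95
position: [0.5174, 0.1783, 0.174]
tool_rot: [0.675, -0.27, -0.64, -0.25]
ft_force: [0.2, 0.3, -0.1]
grip_width: 0.0263
```

```bash
python3 -c "
from h import *
arc(6,3,.2); collar('s7')
for z in (.155,.16,.163):
  for j in (1.0,1.1,1.17,1.25):
    a=np.radians(-6.4+20-np.degrees(j));print(z,j,proj('scene',[.573+.078*np.cos(a),.1095+.078*np.sin(a),z]).round(1))
a=np.radians(-58);print('red',proj('scene',[.573+.0865*np.cos(a),.1095+.0865*np.sin(a),.145]).round(1))
s=cv2.imread('pics/s7.png');h=cv2.cvtColor(s,cv2.COLOR_BGR2HSV)
m=cv2.inRange(h,(0,150,100),(8,255,255))[225:255,255:275]|cv2.inRange(h,(170,150,100),(180,255,255))[225:255,255:275]
y,x=np.nonzero(m);print('red seen',x.mean()+255,y.mean()+225,len(x))"
```

```text
t 10.95 pos [0.5174 0.1783 0.174 ] ang 129.19 r 0.0888 yaw -133.2 F [ 0.2  0.3 -0.1] w 0.0263 q [ 0.16  0.48  1.69 -0.06  0.94  2.52]
[0.3, 1.9, -3.3, 0.8, 1.6]
[0.3, 0.0, -3.1, -0.5, 1.6]
[0.3, 0.0, -3.1, -0.5, 1.6]
0.155 1.0 [266.5 244. ]
0.155 1.1 [267.1 242. ]
0.155 1.17 [267.7 240.7]
0.155 1.25 [268.5 239.2]
0.16 1.0 [266.3 242.4]
0.16 1.1 [266.9 240.5]
0.16 1.17 [267.5 239.2]
0.16 1.25 [268.4 237.7]
0.163 1.0 [266.2 241.5]
0.163 1.1 [266.9 239.6]
0.163 1.17 [267.5 238.3]
0.163 1.25 [268.3 236.8]
red [265.7 241.6]
red seen nan nan 0<string>:10: RuntimeWarning: Mean of empty slice.
  ret = ret.dtype.type(ret / rcount)
```

Emit:
carry_out(
  commands=[
    [[0.3,-15,0,0,0],[0.35,-30,0,0,0],[0.35,-30,0,0,0],[0.35,-25,0,0,0],[0.35,0,30,0,-3],[0.35,0,38,0,-3],[0.35,0,38,0,-3],[0.35,0,38,0,-3]],
  ],
)

```text
time: 11.67
position: [0.436, 0.071, 0.2848]
tool_rot: [0.709, -0.186, -0.657, -0.172]
ft_force: [-0.2, -0.8, -0.5]
grip_width: 0.0304
```

Emit:
carry_out(
  commands=[
    [[0.35,0,38,0,-3],[0.35,0,38,0,-3],[0.35,0,38,-15,-3],[0.35,0,38,-15,-3],[0.35,0,38,-15,0],[0.35,0,38,-15,0],[0.35,0,20,0,0],[0.35,0,0,0,0]],
  ],
)

```text
time: 12.33
position: [0.4005, -0.194, 0.3013]
tool_rot: [0.734, -0.112, -0.664, -0.084]
ft_force: [0.9, 0.3, -0.2]
grip_width: 0.0306
```

```bash
python3 -c "
from h import *
plan([.5,.16,.27],-133,1,.3)
shot('top','t8');t=cv2.imread('pics/t8.png')[165:265,240:340]
cv2.imwrite('pics/c8.png',cv2.resize(t,(600,600),interpolation=cv2.INTER_CUBIC))"
```

```text
t 12.3333 pos [ 0.4005 -0.194   0.3013] yaw -106.07 dyaw -26.9 q [-0.72  0.13  1.82  0.02  1.08  1.12] F [ 0.9  0.3 -0.2] w 0.0306 tilt [ 0.092 -0.053]
[0.3, 21.4, -368.4, 4.6, np.float64(26.93)]
```

View pics/c8.png

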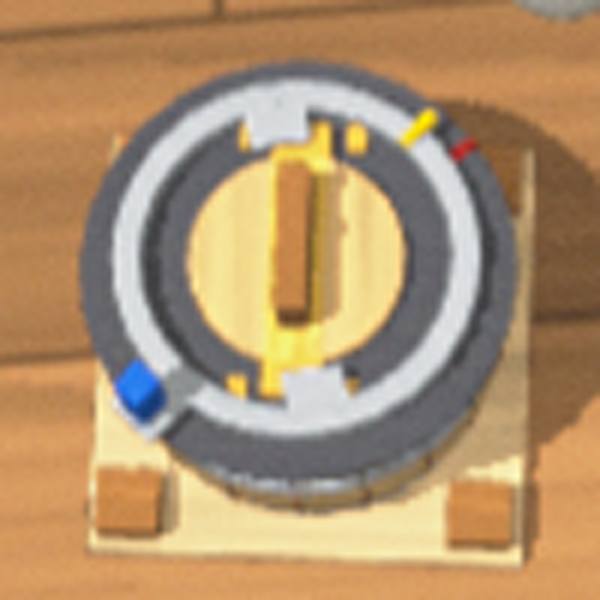

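The view is clean: the lid is seated with both ears in, and the pointer at crop (420,127) is still short of the red mark at (463,149). Measuring the rest.

```bash
cat >> h.py <<'E'
def topc(f):
    t=cv2.imread(f'pics/{f}.png');h=cv2.cvtColor(t,cv2.COLOR_BGR2HSV);C=np.array([.574,.110])
    for nm,lo,hi,(x0,y0,x1,y1),z in(('blue',(100,150,80),(125,255,255),(245,200,310,250),.195),('yel',(24,170,170),(34,255,255),(300,178,325,195),.163),('red',(0,150,90),(6,255,255),(308,180,330,200),.145),('red2',(174,150,90),(180,255,255),(308,180,330,200),.145)):
        m=cv2.inRange(h,lo,hi)[y0:y1,x0:x1]
        if m.sum()==0: continue
        y,x=np.nonzero(m);p=onz('top',x.mean()+x0,y.mean()+y0,z)[:2];d=p-C
        print(nm,len(x),p.round(4),'r',np.hypot(*d).round(4),'ang',(np.degrees(np.arctan2(d[1],d[0]))%360).round(1))
E
python3 -c "
from h import *
topc('t0');topc('t8')"
```

```text
blue 39 [0.4823 0.0995] r 0.0923 ang 186.6
red 8 [0.6198 0.0352] r 0.0877 ang 301.5
red2 1 [0.6181 0.035 ] r 0.087 ang 300.5
blue 47 [0.5106 0.1758] r 0.0914 ang 134.0
yel 12 [0.625  0.0536] r 0.0761 ang 312.1
red 7 [0.6201 0.0356] r 0.0875 ang 301.8
red2 1 [0.6156 0.0378] r 0.0833 ang 300.0
```

```bash
python3 -c "
from h import *
plan([.514,.178,.28],-133,12,.35)"
```

```text
t 12.3833 pos [ 0.401  -0.1929  0.3014] yaw -106.07 dyaw -26.9 q [-0.72  0.13  1.82  0.02  1.08  1.12] F [ 0.7  0.9 -0.9] w 0.0302 tilt [ 0.093 -0.053]
[0.35, 1.0, -32.3, -0.4, np.float64(2.24)]
[0.35, 0.9, -32.3, 0.9, np.float64(2.24)]
[0.35, 0.8, -32.3, 2.1, np.float64(2.24)]
[0.35, 0.6, -32.2, 3.4, np.float64(2.24)]
[0.35, 0.5, -32.0, 4.6, np.float64(2.24)]
[0.35, 0.4, -31.8, 5.9, np.float64(2.24)]
[0.35, 0.2, -31.6, 7.1, np.float64(2.24)]
[0.35, 0.1, -31.3, 8.3, np.float64(2.24)]
[0.35, 0.0, -30.9, 9.5, np.float64(2.24)]
[0.35, -0.1, -30.5, 10.7, np.float64(2.24)]
[0.35, -0.2, -30.1, 11.9, np.float64(2.24)]
[0.35, -0.3, -29.6, 13.1, np.float64(2.24)]
```

Emit:
carry_out(
  commands=[
    [[0.35,1,-32,0,2.2],[0.35,1,-32,1,2.2],[0.35,1,-32,2,2.2],[0.35,1,-32,3.5,2.2],[0.35,0,-32,4.5,2.2],[0.35,0,-32,6,2.2],[0.35,0,-32,7,2.2],[0.35,0,-31,8,2.2]],
  ],
)

```text
time: 13.05
position: [0.4786, 0.0652, 0.2945]
tool_rot: [0.715, -0.217, -0.633, -0.202]
ft_force: [-0.5, -1.0, 0.3]
grip_width: 0.0303
```

```bash
python3 -c "
from h import *
plan([.514,.178,.27],-133,6,.35)"
```

```text
t 13.05 pos [0.4786 0.0652 0.2945] yaw -124.48 dyaw -8.5 q [-0.07  0.2   1.75 -0.05  1.08  2.13] F [-0.5 -1.   0.3] w 0.0303 tilt [ 0.105 -0.055]
[0.35, 3.6, -18.8, 6.2, np.float64(1.42)]
[0.35, 3.6, -18.6, 6.7, np.float64(1.42)]
[0.35, 3.5, -18.5, 7.2, np.float64(1.42)]
[0.35, 3.5, -18.3, 7.6, np.float64(1.42)]
[0.35, 3.4, -18.1, 8.1, np.float64(1.42)]
[0.35, 3.4, -17.9, 8.5, np.float64(1.42)]
```

Emit:
carry_out(
  commands=[
    [[0.35,3.5,-19,6,1.4],[0.35,3.5,-19,7,1.4],[0.35,3.5,-18,7,1.4],[0.35,3.5,-18,8,1.4],[0.35,3.5,-18,8,1.4],[0.35,3.5,-18,8,1.4],[0.35,0,0,0,0],[0.35,0,0,0,0]],
  ],
)

```text
time: 13.72
position: [0.5079, 0.2049, 0.2731]
tool_rot: [0.703, -0.251, -0.617, -0.25]
ft_force: [0.1, -0.3, 0.7]
grip_width: 0.0302
```

```bash
python3 -c "
from h import *
plan([.514,.177,.21],-133,3,.35)"
```

```text
t 13.7167 pos [0.5079 0.2049 0.2731] yaw -131.43 dyaw -1.6 q [ 0.22  0.33  1.63 -0.08  1.08  2.55] F [ 0.1 -0.3  0.7] w 0.0302 tilt [ 0.113 -0.043]
[0.35, 21.5, 6.5, -5.3, np.float64(0.52)]
[0.35, 21.5, 6.4, -5.3, np.float64(0.52)]
[0.35, 21.5, 6.4, -5.4, np.float64(0.52)]
```

Emit:
carry_out(
  commands=[
    [[0.35,10,20,-16,0.5],[0.35,12,0,0,0],[0.35,0,0,0,0],[0.35,0,0,0,0]],
  ],
)

```text
time: 14.05
position: [0.5063, 0.1798, 0.2536]
tool_rot: [0.703, -0.25, -0.616, -0.251]
ft_force: [0.6, 0.1, 0.6]
grip_width: 0.0307
```

```bash
python3 -c "
from h import *
plan([.513,.176,.175],-133,4,.35)"
```

```text
t 14.05 pos [0.5063 0.1798 0.2536] yaw -131.45 dyaw -1.5 q [ 0.17  0.33  1.68 -0.07  1.02  2.5 ] F [0.6 0.1 0.6] w 0.0307 tilt [ 0.116 -0.042]
[0.35, 19.7, 0.5, 0.4, np.float64(0.39)]
[0.35, 19.7, 0.5, 0.4, np.float64(0.39)]
[0.35, 19.7, 0.5, 0.4, np.float64(0.39)]
[0.35, 19.7, 0.5, 0.4, np.float64(0.39)]
```

Emit:
carry_out(
  commands=[
    [[0.35,15,0.5,0,0],[0.35,15,0.5,0,0],[0.35,5,0,0,0],[0.35,0,0,0,0]],
  ],
)

```text
time: 14.38
position: [0.5103, 0.1776, 0.2219]
tool_rot: [0.705, -0.249, -0.614, -0.252]
ft_force: [0.6, 0.6, -0.1]
grip_width: 0.0303
```

```bash
python3 -c "
from h import *
plan([.513,.176,.175],-133,3,.35)"
```

```text
t 14.3833 pos [0.5103 0.1776 0.2219] yaw -131.38 dyaw -1.6 q [ 0.16  0.38  1.72 -0.07  0.93  2.5 ] F [ 0.6  0.6 -0.1] w 0.0303 tilt [ 0.122 -0.041]
[0.35, 15.6, 0.6, 0.8, np.float64(0.54)]
[0.35, 15.6, 0.6, 0.8, np.float64(0.54)]
[0.35, 15.6, 0.6, 0.8, np.float64(0.54)]
```

Emit:
carry_out(
  commands=[
    [[0.35,16,0,1,0.5],[0.35,16,0,1,0.5],[0.35,10,0,1,0.5],[0.3,3,0,0,0],[0.3,0,0,0,0]],
  ],
)

```text
time: 14.8
position: [0.5165, 0.1787, 0.1804]
tool_rot: [0.704, -0.255, -0.608, -0.263]
ft_force: [-0.2, 0.4, -0.6]
grip_width: 0.0272
```

```bash
python3 -c "
from h import *
arc(8,4,.4,C=(.574,.110),z=.174)"
```

```text
t 14.8 pos [0.5165 0.1787 0.1804] ang 129.91 r 0.0896 yaw -132.9 F [-0.2  0.4 -0.6] w 0.0272 q [ 0.16  0.44  1.76 -0.08  0.82  2.54]
[0.3, 6.6, -2.8, 0.7, 1.2]
[0.3, 0.2, -3.1, -0.5, 1.2]
[0.3, 0.3, -3.1, -0.5, 1.2]
[0.3, 0.3, -3.1, -0.6, 1.2]
```

Emit:
carry_out(
  commands=[
    [[0.3,4,-3,0.7,1.2],[0.3,1,-3,-0.5,1.2],[0.3,0.3,-3,-0.5,1.2],[0.3,0.3,-3,-0.6,1.2],[0.3,0,0,0,0]],
  ],
)

```text
time: 15.22
position: [0.5239, 0.1851, 0.1772]
tool_rot: [0.691, -0.284, -0.598, -0.292]
ft_force: [-0.8, 0.0, -0.6]
grip_width: 0.0262
```

```bash
python3 -c "
from h import *
arc(3,1,.4,C=(.574,.110),z=.175)"
```

```text
t 15.2167 pos [0.5239 0.1851 0.1772] ang 123.7 r 0.0902 yaw -137.9 F [-0.8  0.  -0.6] w 0.0262 q [ 0.17  0.46  1.73 -0.09  0.84  2.64]
[0.3, 2.6, -4.5, -0.7, 1.8]
```

Emit:
carry_out(
  commands=[
    [[0.3,1,-3.3,-0.5,0.5],[0.3,0.3,-3.2,-0.7,0.5],[0.3,0,0,0,0],[0.3,0,0,0,0]],
  ],
)

```text
time: 15.55
position: [0.5295, 0.1891, 0.1769]
tool_rot: [0.687, -0.29, -0.596, -0.298]
ft_force: [-2.6, -1.4, -0.1]
grip_width: 0.0262
```

```bash
python3 -c "
from h import *
arc(2,1,.8,C=(.574,.110),z=.175)"
```

```text
t 15.55 pos [0.5295 0.1891 0.1769] ang 119.35 r 0.0907 yaw -139.0 F [-2.6 -1.4 -0.1] w 0.0262 q [ 0.18  0.47  1.72 -0.09  0.85  2.66]
[0.3, 2.3, -2.8, -1.1, 0.4]
```

Emit:
carry_out(
  commands=[
    [[0.35,-5,1.5,0,0],[0.35,-20,0,0,0],[0.35,-35,0,0,0],[0.35,-35,0,0,0],[0.35,-15,30,0,-3],[0.35,0,38,0,-3],[0.35,0,38,0,-3],[0.35,0,38,0,-3]],
  ],
)

```text
time: 16.22
position: [0.4288, 0.0938, 0.2887]
tool_rot: [0.728, -0.213, -0.611, -0.226]
ft_force: [0.4, -1.0, -0.2]
grip_width: 0.0304
```

Emit:
carry_out(
  commands=[
    [[0.35,0,38,0,-3],[0.35,0,38,-5,-3],[0.35,0,38,-15,-3],[0.35,0,38,-15,-3],[0.35,0,38,-15,0],[0.35,0,38,-15,0],[0.35,0,20,0,0],[0.35,0,0,0,0]],
  ],
)

```text
time: 16.88
position: [0.3701, -0.1603, 0.2978]
tool_rot: [0.76, -0.15, -0.616, -0.142]
ft_force: [0.3, -0.1, -0.1]
grip_width: 0.0305
```

```bash
python3 -c "
from h import *
plan([.514,.177,.27],-133,1,.35)
shot('top','t9');topc('t9');t=cv2.imread('pics/t9.png')[165:265,240:340]
cv2.imwrite('pics/c9.png',cv2.resize(t,(600,600),interpolation=cv2.INTER_CUBIC))"
```

```text
t 16.8833 pos [ 0.3701 -0.1603  0.2978] yaw -113.85 dyaw -19.2 q [-0.77  0.02  1.97  0.12  0.97  1.17] F [ 0.3 -0.1 -0.1] w 0.0305 tilt [ 0.196 -0.053]
[0.35, 37.5, -365.7, 12.5, np.float64(19.15)]
blue 48 [0.524  0.1857] r 0.0907 ang 123.4
yel 10 [0.6142 0.0447] r 0.0767 ang 301.6
red 3 [0.6216 0.033 ] r 0.0905 ang 301.7
```

View pics/c9.png

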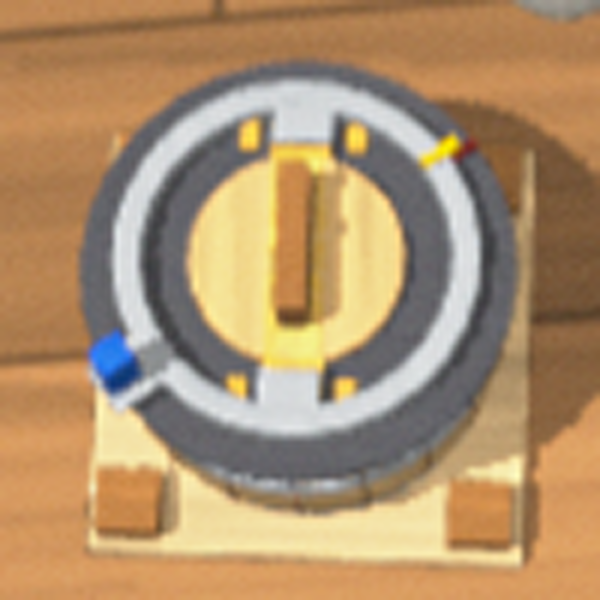

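The pointer (301.6°) lines up with the red mark (301.7°), the lugs stand over both ears, and the lid is still seated. The robot is clear of everything, so I'm handing in.

```bash
python3 -c "
from rig import robot
print(robot.hand_in())"
```

```text
the job is handed in; nothing more can be done
None
```

The keg is closed and the job is handed in, at about 17 s of the 56 s allowed. `hand_in` gives no verdict, so the result rests on my own checks.

- **Lid:** I picked up the pale eared lid, set it on the ledge with the collar still open (about 0.1 rad), and let go. A scene-camera check put it 1–3 mm from its expected seated position.
- **Collar:** I turned it clockwise with the handle loosely held between the fingers, stopped once to measure, then went on to the mark. Nothing touched the keg afterwards.
- **Last top view:** The pointer is at 301.6° and the red mark at 301.7°. Both lugs stand over the ears, and the lid is still in its seats.
- **Disagreement:** The blue handle read 123.4° against an expected 122°. The 1.4° gap is inside the 4.6° tolerance and matches a bias seen in the earlier reading.
- **Tool tilt:** The tool gradually tilted to about 0.2 rad during the moves, mostly while retreating. It had no visible effect on the result.
- **Not checked:** I did not measure the jar, hammer, brush or spare head afterwards. I saw no contact with them.
- **Pictures:** I viewed 10.

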